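# Tip a wooden case up onto its edge over the fence of an edging stand

## Task

First lift the screw jar off the low plywood stand and set it upright on the open bench. Then, without lifting it, push the flat wooden case that lies before the stand up to the stand's front fence and tip it over that fence so it stands on its long edge on the stand's bed between the cheeks and the back stop, its underside facing out of the stand. Leave the glue bottle and the sanding block where they are.

Things in the scene. Friction and masses are not known exactly. Their poses are not given: they have to be found in the camera images.
- stand: Edging stand of plywood with a black rubber front lip that grips, fixed to the bench, 210 mm wide. Origin on the bench top, mid the lip's front face; x points level into the stand, away from the open side where the case lies; y left, z up. The lip is the fence: face at x = 0, 6 mm high and deep. The bed behind it, 8 mm high, runs from x = 6 mm to the back stop; the stand reaches x = 96 mm.
- back_stop (a point): Middle of the foot of the back stop's face, at bed height: 68 mm from the fence face along the stand's x, 8 mm above the bench. The back stop's top is 94 mm above the bench.
- left_cheek (a point): Foot of the left cheek's inner face, on the bed at stand x = 40, y = +95 mm; the right cheek mirrors it at y = -95 mm. The cheeks are 10 mm thick, run from x = 12 to 68 mm, and their tops are 38 mm above the bench.
- case: Closed dark brown wooden case, 116 x 176 x 62 mm (x, y, z), 0.3 to 0.55 kg, too wide to grip lying flat. Origin at the centre of its underside; x (the 116 mm way) points roughly at the fence at the start, z out of its top. When done it stands 116 mm tall, z level and pointing into the stand; tipped over the fence its underside ends near stand x = -8 mm, a little out over the lip, which is fine.
- front_edge (a point): Middle of the case's lower long edge nearest the fence, 58 mm along the case's own +x from its origin, on the underside.
- jar: White plastic screw jar with a red cap, body 50 mm across, 66 mm tall, 0.18 kg, standing upright on the bed of the stand at the start, with room for fingers on both sides along the stand's y. Origin at the centre of its underside, z up. The bench at x 0.47 to 0.57, y -0.36 to -0.27 (world) is free to put it on; a toggle clamp about 0.2 m tall stands at x 0.69, y -0.08, so pass in front of it.
- glue_bottle: Bystander: white and yellow glue bottle with an orange nozzle, 47 mm across, 146 mm tall, loose, standing to the left of the case. Origin at the centre of its underside, z up.
- sanding_block: Bystander: cork sanding block in worn paper, 58 x 91 x 34 mm, loose on the bench to the right of the case. Origin at the centre of its underside, z up.
There are look-alikes about, which are no part of the job. What is shaped like the jar but green, orange or pink is not meant.

How it is judged:
On the way, in this order (a step that is already met when the one before it is completed fails the run):
1. the jar stands upright on the bench, let go of, off the stand (height (world z) of jar below 0.004 m and angle between jar's own z axis and vertical below 0.1 rad and contact force between jar and the fingers below 0.2 N), for 0.2 s.
2. the case is tipping over the fence: tilted 30 to 70 degrees, touching the stand, its front lower edge still down at the fence (angle between case's own z axis and vertical between 0.52 and 1.22 rad and contact force between case and stand above 0.3 N and x of front_edge in the frame of stand between -0.025 and 0.02 m and height (world z) of front_edge below 0.03 m), for 0.15 s.
At the end, for the whole second after the job is handed in: The case stands at rest on its long edge on the bed between the cheeks (its z axis within 0.07 rad of level and 0.08 rad of the stand's x), underside outward, overhanging the front of the lip by at most 18 mm; the jar stands upright at rest on the bench, off the stand (angle between case's own z axis and vertical between 1.5 and 1.64 rad and angle between the z axis of case and the x axis of stand, either way round below 0.08 rad and x of case in the frame of stand between -0.018 and 0.012 m and y of case in the frame of stand between -0.012 and 0.012 m and height (world z) of case between 0.058 and 0.074 m and height (world z) of front_edge below 0.02 m and linear speed of each of case, jar below 0.02 m/s and height (world z) of jar below 0.004 m and angle between jar's own z axis and vertical below 0.1 rad); the robot touches nothing.
It fails at once if the case is lifted instead of tipped (its front lower edge more than 45 mm above the bench) (height (world z) of front_edge above 0.045 m).
It fails at once if the glue bottle is moved more than 30 mm or tipped (distance of glue_bottle from where it was at the start of the episode above 0.03 m or angle between glue_bottle's own z axis and vertical above 0.5 rad).
It fails at once if the sanding block is moved more than 30 mm (distance of sanding_block from where it was at the start of the episode above 0.03 m).
It also fails if it takes over 72 s, if anything falls off the work surface, if the arm or the gripper's body presses on something with over 40 N, if the wrist force passes 120 N, or if a joint passes its speed limit or range.

## Robot

A 6-joint arm with a two-finger parallel gripper is mounted at the origin on a cart in front of the work surface, level with it; the furniture and walls round the work are solid. World frame = base frame: x ahead of the robot, y to its left, z up, the work surface at z = 0. Lengths are in m, angles in rad, forces in N, time in s.
With the tool pointing down it reaches from about 0.375 to 0.975 m from the base axis. Payload 3.8 kg.
Tool frame: the origin (TCP) lies midway between the tips of the shut fingers; the grasp point (between the pads) lies 19 mm behind it; x points along the fingers, y is the direction in which the jaws open and shut, and the axes are right-handed (so a half turn about x gives the same grasp; the last joint's range is limited). The gripper opens to 88 mm and grips with 3 to 60 N. Pads are 18 mm wide; open, the fingers measure 123 mm over their backs; the gripper's body (75 mm by 187 mm) begins 45 mm behind the grasp point.
Start: joints at [0.743, 0.264, 1.604, -0, 1.274, -0.037], TCP at [0.48, 0.475, 0.208] pointing down, gripper open.
Joint ranges: [-2.63, 2.63], [-0.94, 2.18], [0.31, 2.57], [-1.31, 4.45], [0, 2.66], [-2.55, 2.55]. Speed limits (rad/s): [2.57, 2.57, 3.14, 3.14, 3.14, 3.14].

## Interface

Orientations are given as a rotation vector (axis times angle).
In Python, from cell import manip, inverse_kinematics, cams, order gives the robot as it stands. Calls block until the motion is done:
- manip.move_pose(position, orientation): joint-space move of the TCP to a pose.
- manip.move_linear(position, rate=0.15, rot=None): straight line of the TCP; rot=None keeps the orientation; rate is the mean speed in m/s.
- manip.set_joints(angles): joint-space move.
- manip.set_gripper(opening, force=None): finger opening in m; force is the grip in N (None keeps the last); returns when the fingers have stopped.
- manip.dwell(seconds).
- inverse_kinematics(position, orientation): joint angles nearest the present ones, or None.
- manip.state(): the state.
- cams.capture(name): name is "scene" or "side" or "wrist"; returns a dict with "image" (420x560x3 uint8, blue, green, red), "z_map" (420x560 float32, m along the optical axis (not along the pixel's ray), 0 where there is no reading), "intrinsics" (3x3 intrinsics, pixels), "position" and "orientation" of the camera in the world; the wrist camera has in their place "T_tool_cam" (4x4, takes a point from camera to tool coordinates, whose origin is the TCP and whose axes are the tool frame's). Camera axes: x right, y down, z forward; pixel columns grow to the right and rows downward; lengths in m; the calibration is good to about 2 mm. A picture is of the moment at which its call begins: read the wrist's pose just before it.
A pose or a line that the arm cannot do raises manip.IKError and nothing moves.
- order.close_job(): hands the job in, once; it reports no verdict.
The state is a dict: "clock": time; "joint_pos": joint angles; "joint_velocities": joint speeds; "tau": joint torques, N m; "tool_pos": TCP position; "tcp_rot": TCP orientation; "contact_force": force on the tool from outside, world axes, zero at the start; "moment": the same for the moment, N m; "gripper_width": finger opening in m.
Only numpy, scipy, OpenCV 4.12 (cv2) and the standard library are available. Lean on these libraries where they do the work, as an engineer would, in place of code of your own. Each camera call takes 0.05 s, during which the arm holds its last target. There are 200 camera calls.

## Working session

There is one attempt and no reset: what is moved stays moved. The work goes in short steps, each a Python script; the robot and the scene stay as the last script left them, time stands still between calls to the robot, and variables do not carry over. Pictures are saved under pics/ and viewed, about 8 in all and at most 12, crops included, and the job is handed in when it is done.

```bash
ls; mkdir -p pics; cat > h.py <<'E'
import numpy as np, cv2
from scipy.spatial.transform import Rotation as R
from cell import manip, inverse_kinematics, cams, order
def snap(name,tag):
    s=manip.state(); c=cams.capture(name); cv2.imwrite(f'pics/{tag}.png',c['image'])
    if name=='wrist':
        T=np.eye(4);T[:3,:3]=R.from_rotvec(s['tcp_rot']).as_matrix();T[:3,3]=s['tool_pos'];T=T@c['T_tool_cam']
    else:
        T=np.eye(4);o=np.array(c['orientation']);T[:3,:3]=o if o.shape==(3,3) else R.from_rotvec(o).as_matrix();T[:3,3]=c['position']
    np.savez(f'pics/{tag}.npz',z=c['z_map'],K=c['intrinsics'],T=T); return load(tag)
def load(tag):
    d=np.load(f'pics/{tag}.npz');z=d['z'];K=d['K'];T=d['T'];v,u=np.mgrid[:z.shape[0],:z.shape[1]]
    P=np.stack([(u-K[0,2])/K[0,0]*z,(v-K[1,2])/K[1,1]*z,z],-1)@T[:3,:3].T+T[:3,3]
    P[z==0]=np.nan
    return P
E
python3 - <<'E'
from h import *
print({k:np.round(v,3) for k,v in manip.state().items()})
a=snap('scene','s0');b=snap('side','d0')
i=np.hstack([cv2.imread('pics/s0.png'),cv2.imread('pics/d0.png')]);print(a.shape)
E
```

```text
pics
{'clock': np.float64(0.0), 'joint_pos': array([ 0.743,  0.265,  1.605, -0.   ,  1.274, -0.037]), 'joint_velocities': array([ 0.001,  0.002, -0.   ,  0.001,  0.   ,  0.001]), 'tau': array([ 0.0000e+00, -5.0210e+01, -3.5689e+01,  7.3000e-02,  2.9000e-02,
       -0.0000e+00]), 'tool_pos': array([0.479, 0.474, 0.207]), 'tcp_rot': array([ 0.617,  1.482, -0.62 ]), 'contact_force': array([ 0.293,  0.598, -0.647]), 'moment': array([ 0.016,  0.014, -0.026]), 'gripper_width': np.float64(0.088)}
(420, 560, 3)
```

View pics/s0.png

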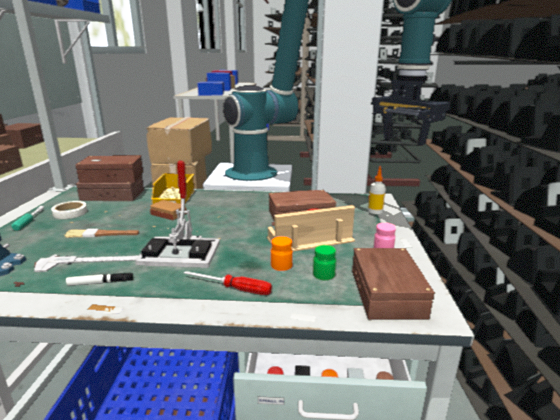

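View pics/d0.png

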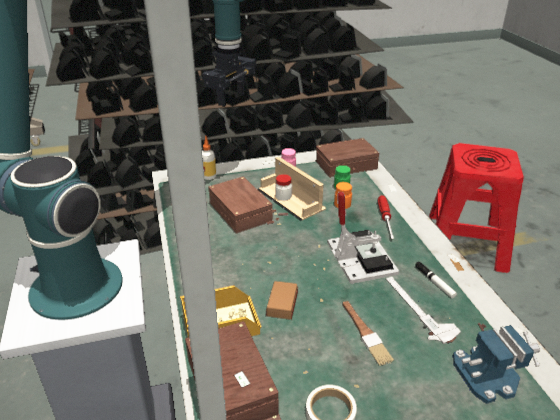

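The side view shows the target case at (240,203) and the stand at (293,190), with the red-capped white jar on it at (284,187). The sanding block is at (282,299), the glue bottle at (208,160) and the clamp at (360,245).
Jar look-alikes in the side view are pink (288,157), green (343,177) and orange (344,193). I choose the white jar with the red cap. Case look-alikes are at (348,155) and (235,370); the case I want lies before the stand.

```bash
python3 - <<'E'
from h import *
P=load('d0')
for n,(u,v) in dict(jarcap=(284,181),case=(240,198),c1=(210,186),c2=(239,180),c3=(270,208),c4=(237,222),block=(282,290),glue=(208,165),bs1=(276,160),bs2=(322,205),bed=(295,205),clamp=(342,195),pink=(288,154)).items():
    print(n,np.round(np.nanmedian(P[v-1:v+2,u-1:u+2].reshape(-1,3),0),3))
# look from above
d=R.from_matrix(np.array([[0,0,1],[0,1,0],[-1,0,0]])) # tool x down
print(d.as_rotvec(), R.from_rotvec(manip.state()['tcp_rot']).as_matrix().round(2), cams.capture('wrist')['T_tool_cam'].round(3))
E
```

```text
jarcap [0.579 0.225 0.073]
case [0.44  0.189 0.063]
c1 [0.371 0.276 0.058]
c2 [0.458 0.287 0.061]
c3 [0.515 0.14  0.049]
c4 [0.415 0.11  0.037]
block [ 0.462 -0.174  0.032]
glue [0.385 0.414 0.055]
bs1 [0.583 0.329 0.088]
bs2 [0.684 0.174 0.004]
bed [0.604 0.192 0.007]
clamp [ 0.63  -0.089  0.211]
pink [0.642 0.398 0.065]
[0.         1.57079633 0.        ] [[-0.    0.71  0.7 ]
 [-0.    0.7  -0.71]
 [-1.   -0.   -0.  ]] [[-0.001 -0.287  0.958 -0.176]
 [ 1.     0.001  0.002 -0.   ]
 [-0.001  0.958  0.287 -0.073]
 [ 0.     0.     0.     1.   ]]
```

```bash
cat >> h.py <<'E'
def down(yaw,tilt=0): # tool x down, z horizontal along yaw; tilt>0 leans fingers toward +z side
    return (R.from_euler('z',yaw)*R.from_matrix(np.array([[0,0,1],[0,1,0],[-1,0,0]]))*R.from_euler('y',-tilt)).as_rotvec()
E
python3 - <<'E'
from h import *
manip.move_pose([0.5,0.23,0.3],down(0.3))
print(manip.state()['joint_pos'].round(2),manip.state()['clock'])
P=snap('wrist','w0'); d=np.load('pics/w0.npz');print(d['K'],d['T'][:3,3])
E
```

```text
[ 0.39 -0.02  1.75  0.    1.41 -1.48] 1.45
[[337.64246915   0.         274.24003691]
 [  0.         337.64246915 212.85767955]
 [  0.           0.           1.        ]] [0.42943349 0.20780164 0.4758932 ]
```

View pics/w0.png

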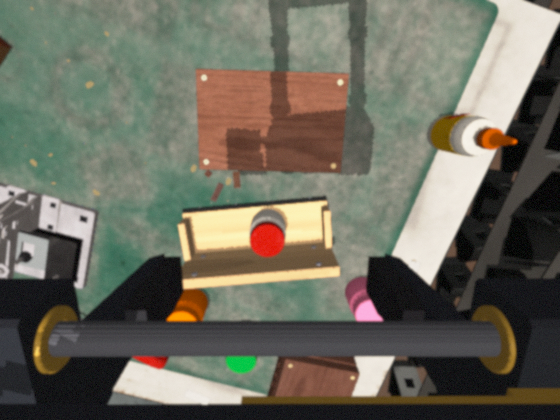

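The wrist view shows the case with top corners near (198,69) and (343,173). The stand's lip runs from (182,211) to (326,198), and the jar with the red cap is at (267,238), clearly the one meant. Glue bottle is at (465,135). Next I fit poses from depth.

```bash
cat >> h.py <<'E'
def rect(P,box,zr):
    m=np.zeros(P.shape[:2],bool);u0,v0,u1,v1=box;m[v0:v1,u0:u1]=1
    m&=(P[...,2]>zr[0])&(P[...,2]<zr[1]); q=P[m]
    return q, cv2.minAreaRect((q[:,:2]*1000).astype(np.float32))
E
python3 - <<'E'
from h import *
P=load('w0')
print('bench z',np.nanmedian(P[180:195,100:170,2]))
for n,b,z in [('case',(185,55,365,190),(.05,.075)),('cheekR',(172,200,200,270),(.03,.045)),('cheekL',(310,190,345,260),(.03,.045)),('bstop',(170,235,350,295),(.085,.105)),('stand',(170,190,350,300),(.0045,.2)),('cap',(245,210,290,260),(.068,.085)),('glue',(420,100,480,165),(.03,.16))]:
    q,r=rect(P,b,z); print(n,len(q),np.round(q.mean(0),4) if len(q) else '',[np.round(x,1) for x in r])
# lip front edge pixels, cast to z=.006
d=np.load('pics/w0.npz');K,T=d['K'],d['T']
for u,v in [(182,211),(326,198)]:
    r=T[:3,:3]@np.linalg.solve(K,[u,v,1]); print(T[:3,3]+r*(0.006-T[2,3])/r[2])
E
python3 -c "
import cv2;i=cv2.imread('pics/w0.png')[50:300,165:365];cv2.imwrite('pics/w0c.png',cv2.resize(i,(480,600),interpolation=2))"
```

```text
bench z 0.0022815005570575586
case 14730 [0.4401 0.2073 0.0618] [array([442.3, 208. ]), array([115.3, 175.2]), np.float64(15.7)]
cheekR 372 [0.6345 0.1428 0.0372] [array([630.8, 144.6]), array([57.9, 21.5]), np.float64(25.6)]
cheekL 385 [0.5616 0.3233 0.0374] [array([560.7, 314.3]), array([56.9, 32. ]), np.float64(22.8)]
bstop 1984 [0.6224 0.2505 0.0927] [array([624.1, 249.9]), array([ 15.4, 197.9]), np.float64(22.3)]
stand 12502 [0.603  0.2352 0.0404] [array([620.5, 250.5]), array([176.3, 264.4]), np.float64(16.9)]
cap 948 [0.5809 0.2453 0.0737] [array([581.8, 245.5]), array([44.7, 43.6]), np.float64(17.5)]
glue 1573 [0.3899 0.4217 0.0723] [array([388.5, 426.5]), array([48.7, 28.1]), np.float64(15.4)]
[0.60098137 0.12117695 0.006     ]
[0.5208816  0.31413653 0.006     ]
```

View pics/w0c.png

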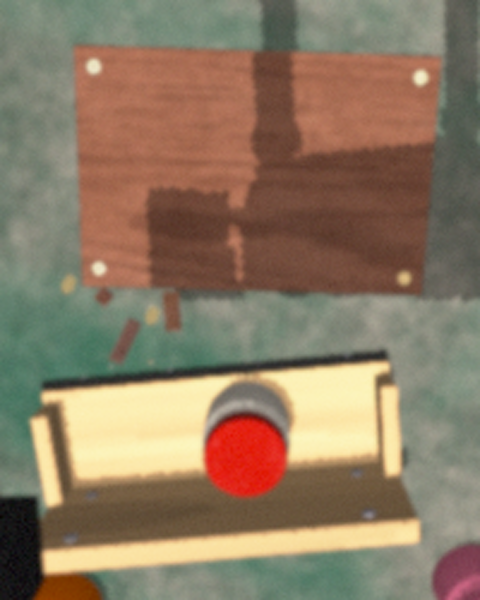

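Crop: the lip's ends are at original-image pixels (182.5,210.8) and (325.8,197.1). That puts the stand yaw near 22.4° and its origin near (0.559,0.216), while the case sits about 36 mm too far left and is rotated 6.7°. I'll move the jar first.

```bash
cat >> h.py <<'E'
YS=0.391; OS=np.array([0.5594,0.216])
CX=np.array([np.cos(YS),np.sin(YS)]); CY=np.array([-CX[1],CX[0]])
def S(x,y,z): return np.r_[OS+x*CX+y*CY,z]
def toS(p): d=np.asarray(p)[:2]-OS; return np.array([d@CX,d@CY])
def F(): s=manip.state(); return np.round(s['contact_force'],1),np.round(s['tool_pos'],4),round(float(s['clock']),2)
E
python3 - <<'E'
from h import *
j=np.array([.5815,.2455])
manip.set_gripper(.08)
manip.move_pose([*j,.16],down(YS)); manip.move_linear([*j,.036],rate=.1); print(F())
manip.set_gripper(.03,force=20); print(manip.state()['gripper_width'],F())
manip.move_linear([*j,.2],rate=.15); print(manip.state()['gripper_width'],F())
manip.move_linear([.45,.1,.2],rate=.2,rot=down(0.1)); manip.move_linear([.45,-.2,.2],rate=.2,rot=down(-.3))
manip.move_linear([.52,-.315,.15],rate=.2,rot=down(-.5)); manip.move_linear([.52,-.315,.04],rate=.1); manip.move_linear([.52,-.315,.0285],rate=.03); print(F(),manip.state()['gripper_width'])
manip.set_gripper(.08); manip.move_linear([.52,-.315,.18],rate=.15); manip.dwell(.2)
manip.move_linear([.45,-.25,.25],rate=.25)
P=snap('wrist','w1');print(F())
E
```

```text
(array([ 0.5, -0.4,  0.1]), array([0.5823, 0.2458, 0.0369]), 3.92)
0.04502975310510866 (array([-0.2, -0. ,  1.3]), array([0.5816, 0.2455, 0.0361]), 4.54)
0.045260524989371366 (array([-0.4,  0.9, -1.8]), array([0.5806, 0.2452, 0.1985]), 5.78)
(array([-0.1, -0.5, -2.4]), array([ 0.5198, -0.3149,  0.0282]), 11.22) 0.04501352908551295
(array([0.4, 0.2, 0.3]), array([ 0.4502, -0.2503,  0.249 ]), 13.92)
```

View pics/w1.png

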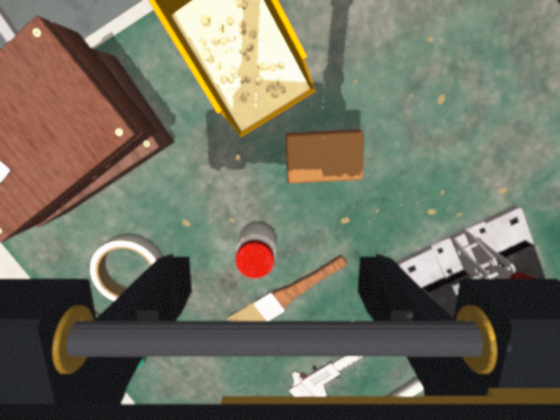

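The jar stands upright at (256,250) on the open bench, and the sanding block at (325,155) is untouched. Next comes the side push to centre the case.

```bash
python3 - <<'E'
from h import *
q,r=rect(load('w1'),(235,235,280,285),(.055,.085)); print('cap',q.mean(0).round(4))
manip.set_gripper(.065)
ro=down(YS-np.pi/2)
manip.move_linear([.42,.0,.3],rate=.3)
manip.move_pose(S(-.109,.158,.2),ro); print(manip.state()['joint_pos'].round(2))
manip.move_linear(S(-.109,.158,.028),rate=.12)
manip.move_linear(S(-.109,.135,.028),rate=.05);print(F())
manip.move_linear(S(-.109,.097,.028),rate=.05);print(F())
manip.move_linear(S(-.109,.150,.028),rate=.12)
manip.move_linear(S(-.109,.150,.2),rate=.2)
manip.move_pose(S(-.08,.01,.3),down(YS)); manip.dwell(.1)
P=snap('wrist','w2'); q,r=rect(P,(150,20,420,200),(.05,.075)); c=np.array(r[0])/1000
print(r,'case S',toS(c)); print(F())
E
```

```text
cap [ 0.5189 -0.3136  0.0652]
[ 0.63 -0.04  1.96 -0.    1.23  0.24]
(array([ 0.6, -0.7,  0.2]), array([0.4074, 0.2989, 0.028 ]), 18.81)
(array([ 0.6, -0.3,  0.6]), array([0.4219, 0.2639, 0.028 ]), 19.72)
((465.2203369140625, 174.4346466064453), (110.36495971679688, 175.5107879638672), 22.74703598022461) case S [-0.10291288 -0.00253524]
(array([-0.7, -0.1,  0.2]), array([0.4814, 0.1949, 0.2996]), 23.08)
```

View pics/w2.png

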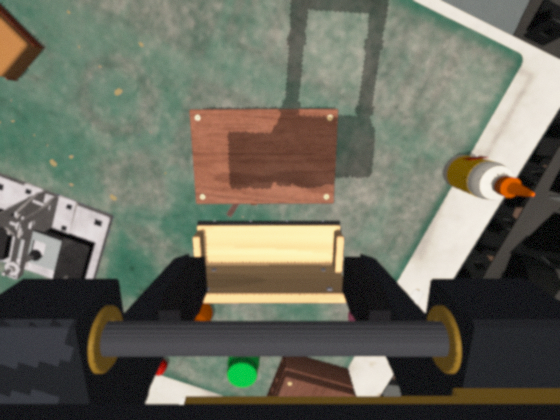

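The case is now square to the stand (22.7° against 22.4°) and about 3 mm to its right. The lip is at (197–340,222), and the glue bottle hasn't moved. Next I push it up to the fence.

```bash
cat >> h.py <<'E'
T_=np.deg2rad(25)
def arc(th,zc=.050,y=0.,pen=0.0):
    c,s=np.cos(th),np.sin(th); ez=np.array([s,c]); ex=np.array([c,-s])
    p=np.array([-.006*s,.006*(1-c)])-.116*ex+zc*ez-(.009*abs(np.cos(th+T_))-pen)*ex
    return S(p[0],y,p[1])
E
python3 - <<'E'
from h import *
P=load('w2')
for b in [(185,225,204,262),(330,225,352,262)]:
    q,r=rect(P,b,(.03,.045)); print('cheek',len(q),toS(q.mean(0)),np.round(r[1]))
manip.set_gripper(.08)
manip.move_pose(S(-.195,-.004,.15),down(YS)); manip.move_linear(S(-.195,-.004,.025),rate=.12)
manip.move_linear(S(-.165,-.004,.025),rate=.08)
x=-.165
while x>-.25 and x<-.112:
    x+=.005; manip.move_linear(S(x,-.004+.003*(x+.165)/.04,.025),rate=.04)
    f,p,t=F(); fx=f[:2]@CX; 
    if fx<-8: break
print(x,fx,toS(p),f,t)
for th in range(0,80,15): print(th, inverse_kinematics(arc(np.deg2rad(th)),down(YS,T_)) is not None)
E
```

```text
cheek 170 [ 0.02432217 -0.09754812] [32. 10.]
cheek 219 [0.02838918 0.10062092] [41. 10.]
-0.12499999999999997 -9.39424578298699 [-0.1281119  -0.00116262] [-8.1 -5.   6.3] 28.2
0 True
15 True
30 True
45 True
60 True
75 True
```

```bash
sed -i 's/^OS=.*//; s/; OS=np.array(\[0.5594,0.216\])/; OS=np.array([0.5566,0.2148])/' h.py; grep OS= h.py; python3 - <<'E'
from h import *
manip.move_linear(S(-.15,0,.025),rate=.1); manip.move_linear(S(-.1,0,.3),rate=.25); manip.dwell(.1)
P=snap('wrist','w3')
M=lambda q:np.array([toS(p) for p in q])
sx=((P[...,:2]-OS)@CX); sy=((P[...,:2]-OS)@CY); z=P[...,2]
m=(z>.055)&(z<.07)&(sx>-.15)&(sx<.01)&(abs(sy)<.12); print('case x',np.percentile(sx[m],[.5,99.5]),'y',np.percentile(sy[m],[.5,50,99.5]))
q=(P[m][:,:2]*1000).astype(np.float32); print(cv2.minAreaRect(q))
m=(z>.032)&(z<.044)&(sx>.012)&(sx<.068)
for s in(1,-1):
    k=m&(sy*s>.085)&(sy*s<.12); print('cheek',k.sum(),np.percentile(sy[k],[2,50,98]),np.percentile(sx[k],[2,98]))
m=(z>.085)&(z<.1)&(sx>.05)&(sx<.11)&(abs(sy)<.12); print('bstop x',np.percentile(sx[m],[2,98]),'y',np.percentile(sy[m],[1,99]))
print(F())
E
python3 -c "
import cv2;i=cv2.imread('pics/w3.png')[80:330,150:390];cv2.imwrite('pics/w3c.png',cv2.resize(i,(576,600),interpolation=2))"
```

```text
YS=0.391; OS=np.array([0.5566,0.2148])
case x [-0.11415164  0.00030222] y [-0.08691796 -0.00060955  0.08581415]
((504.395751953125, 192.712158203125), (115.63325500488281, 175.2702178955078), 22.569520950317383)
cheek 274 [0.0965074  0.10070704 0.10623757] [0.01366641 0.06655712]
cheek 271 [-0.10298319 -0.09759546 -0.0932364 ] [0.01378492 0.06644668]
bstop x [0.0686835  0.08213822] y [-0.10074339  0.10379104]
(array([0.5, 0.3, 0.2]), array([0.4632, 0.1763, 0.2982]), 30.05)
```

View pics/w3c.png

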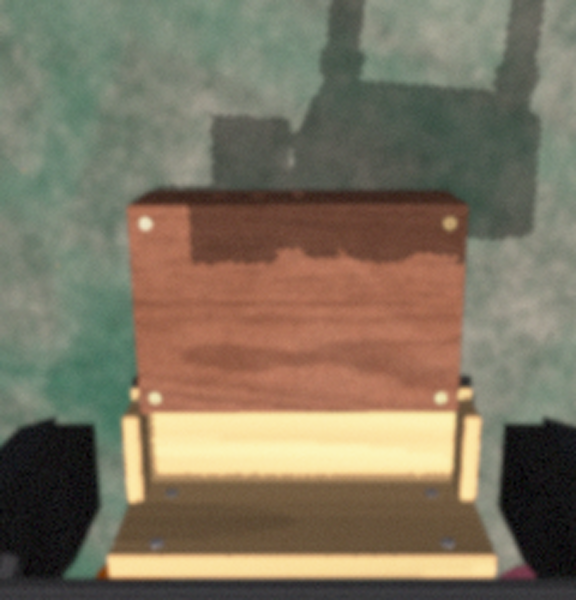

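The case is flush with the fence, and its centre is about 2 mm right of the cheeks' mid-line, well inside the 7 mm clearance. Now I tip it.

```bash
python3 - <<'E'
from h import *
ro=down(YS,T_)
p0=arc(0); b=p0.copy(); b[:2]-=.025*CX
up=b.copy(); up[2]=.13
manip.move_pose(up,ro); manip.move_linear(b,rate=.12); print(F())
for th in np.arange(0,56,7.5):
    manip.move_linear(arc(np.deg2rad(th),pen=.001),rate=.06); f,p,t=F(); print(th,f[:2]@CX,f[2],t)
P=snap('side','d1')
E
python3 -c "
import cv2;i=cv2.imread('pics/d1.png')[80:280,180:400];cv2.imwrite('pics/d1c.png',cv2.resize(i,(660,600),interpolation=2))"
```

```text
(array([-0.4,  0.3, -0.1]), array([0.4201, 0.1584, 0.0512]), 31.64)
0.0 0.2173661100465551 -0.7 32.23
7.5 0.968290607601656 0.3 32.67
15.0 -0.6690509856110406 0.7 33.1
22.5 0.10303216986615246 0.4 33.53
30.0 -0.16867546769204145 -0.1 33.97
37.5 -0.15244525357387023 -0.6 34.4
45.0 0.02753198443242149 -0.1 34.83
52.5 0.3098189509516614 -0.3 35.27
```

View pics/d1c.png

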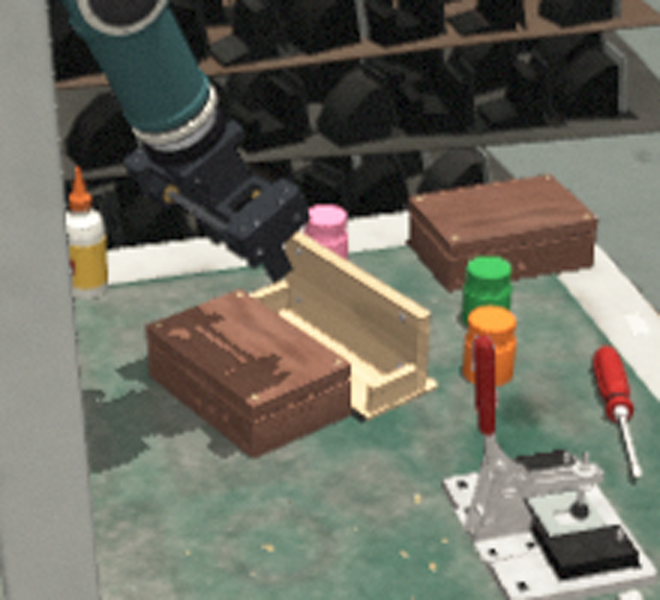

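The case still lies flat at (250,375) in the crop: the fingertips slipped over the rear top edge without ever loading it. I'll retry a little lower. This time I find contact by force first, then follow the arc with some lead.

```bash
python3 - <<'E'
from h import *
ro=down(YS,T_); zc=.040
p0=arc(0,zc); b=p0.copy(); b[:2]-=.02*CX
up=b.copy(); up[2]=.13
manip.move_linear(up,rate=.2); manip.move_linear(b,rate=.12)
f0=manip.state()['contact_force']; s=-.010
while s<.015:
    s+=.002; manip.move_linear(p0+np.r_[s*CX,0],rate=.03); f,p,t=F(); fx=(f-f0)[:2]@CX
    if fx<-3: break
print('contact',s,fx,f,toS(p),t)
off=s
for th in np.arange(4,29,4):
    q=arc(np.deg2rad(th),zc,pen=.003+off); manip.move_linear(q,rate=.05); f,p,t=F(); print(th,np.round((f-f0)[:2]@CX,1),np.round((f-f0)[2],1),p-q.round(4),t)
P=snap('side','d2')
E
python3 -c "
import cv2;i=cv2.imread('pics/d2.png')[80:280,180:400];cv2.imwrite('pics/d2c.png',cv2.resize(i,(660,600),interpolation=2))"
```

```text
contact 0.016 0.44252179224657345 [0.  0.4 0.4] [-1.07931685e-01  3.69731547e-05] 40.46
4 -0.3 -0.4 [0.0008 0.0003 0.0009] 40.79
8 -0.3 0.0 [0.0006 0.0002 0.0007] 41.1
12 0.3 0.5 [6.e-04 1.e-04 6.e-04] 41.41
16 0.5 -0.5 [0.0007 0.0003 0.0006] 41.72
20 0.7 0.4 [0.0006 0.0002 0.0006] 42.02
24 0.1 0.7 [0.0006 0.0002 0.0006] 42.33
28 0.2 0.5 [0.0005 0.0002 0.0005] 42.64
```

View pics/d2c.png

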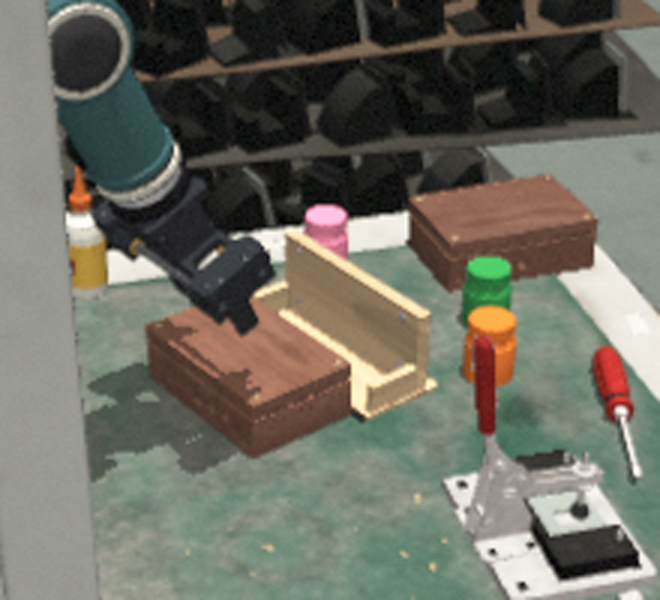

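```bash
python3 - <<'E'
from h import *
for n in ('d1','d2'):
    P=load(n); sx=((P[...,:2]-OS)@CX); sy=((P[...,:2]-OS)@CY); z=P[...,2]
    m=(z>.055)&(z<.07)&(sx>-.16)&(sx<.06)&(abs(sy)<.13); print(n,np.percentile(sx[m],[.5,50,99.5]),np.percentile(sy[m],[.5,99.5]),cv2.minAreaRect((P[m][:,:2]*1000).astype(np.float32)))
    m=(z>.085)&(z<.1)&(sx>.05)&(sx<.11)&(abs(sy)<.12); print('bstop x',np.percentile(sx[m],[2,98]),'y',np.percentile(sy[m],[1,99]))
    m=(z>.03)&(z<.045)&(sx>-.2)&(sx<-.03)&(abs(sy)<.12); print('z.03-.045 right face x',np.percentile(sx[m],[1,99]))
s=manip.state(); print(toS(s['tool_pos']),s['tool_pos'][2],R.from_rotvec(s['tcp_rot']).as_matrix()[:,0].round(2),s['gripper_width'])
E
```

```text
d1 [-0.11752316 -0.06329573 -0.00046763] [-0.09092776  0.08591763] ((502.9762878417969, 189.64401245117188), (118.90930938720703, 181.8029327392578), 22.38027000427246)
bstop x [0.06457043 0.08259406] y [-0.10282792  0.09384617]
z.03-.045 right face x [-0.11766358 -0.03441092]
d2 [-0.11791177 -0.06993767 -0.00159725] [-0.09114871  0.08395385] ((502.21044921875, 189.73843383789062), (121.5377197265625, 184.21726989746094), 21.232152938842773)
bstop x [0.06478539 0.08225016] y [-0.10588349  0.10214007]
z.03-.045 right face x [-0.11751876 -0.03433976]
[-7.42632248e-02 -4.74608514e-06] 0.08428488752195293 [ 0.39  0.16 -0.91] 0.07998301964014948
```

The case hasn't moved. An open linkage gripper draws its fingertips back behind the TCP, so the tips passed above the 62 mm top. I'll shut the fingers so the TCP really is the tip, and stop if no force builds up.

```bash
python3 - <<'E'
from h import *
ro=down(YS,T_); zc=.045
p0=arc(0,zc); b=p0.copy(); b[:2]-=.018*CX
up=b.copy(); up[2]=.10
manip.move_linear(up,rate=.2); manip.set_gripper(0.0,force=20); manip.move_linear(b,rate=.15)
f0=manip.state()['contact_force']; s=-.009; fx=0
while s<.012:
    s+=.003; manip.move_linear(p0+np.r_[s*CX,0],rate=.04); f,p,t=F(); fx=(f-f0)[:2]@CX
    if fx<-2.5: break
print('contact',s,fx,toS(p),p[2],t)
if fx<-2.5:
  for th in (4,8,13,18,24,30,36,42,48,54,60,65,70):
    q=arc(np.deg2rad(th),zc,pen=.002+s); manip.move_linear(q,rate=.07); f,p,t=F(); fn=f-f0; print(th,np.round(fn[:2]@CX,1),np.round(fn[2],1),t)
    if th in(13,30) and np.linalg.norm(fn)<1.2: print('no force');break
  else:
    manip.move_linear(manip.state()['tool_pos']+np.r_[-.06*CX,.05],rate=.25)
P=snap('side','d3'); print(F())
E
python3 -c "
import cv2;i=cv2.imread('pics/d3.png')[80:280,180:400];cv2.imwrite('pics/d3c.png',cv2.resize(i,(660,600),interpolation=2))"
```

```text
contact 0.012 -0.5271927475835473 [-1.11962221e-01 -3.21537042e-05] 0.0451 46.86
(array([-0.9, -0.6, -0.2]), array([0.4529, 0.1721, 0.045 ]), 46.91)
```

View pics/d3c.png

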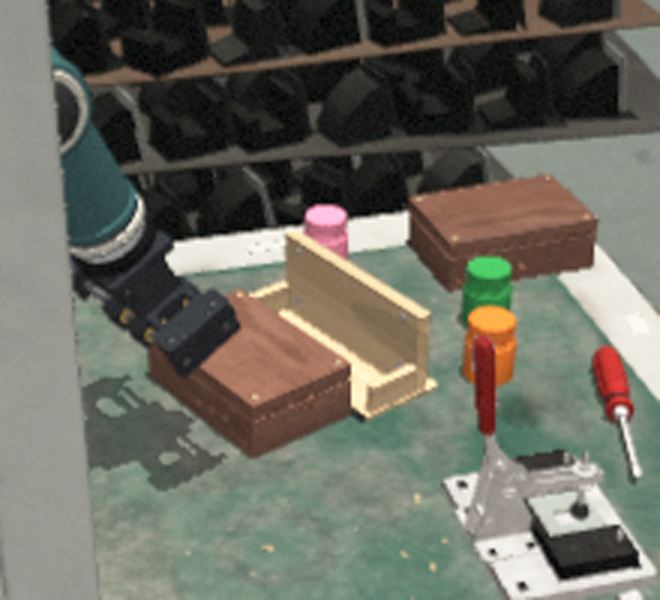

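The shut fingertip at stand x = −0.112 is only just starting to touch (about −1 N), so the tips are thinner than I assumed. I'll carry on forward from here until it loads, then follow the arc using the contact I measured.

```bash
python3 - <<'E'
from h import *
zc=.045; f0=np.array([-.1,-.1,0]); x=toS(manip.state()['tool_pos'])[0]
while x<-.092:
    x+=.003; manip.move_linear(S(x,0,zc),rate=.05); f,p,t=F(); fx=(f-f0)[:2]@CX; print(round(x,4),fx.round(1),f[2])
    if fx<-3: break
print('contact',toS(p),p[2],t)
if fx<-3:
  c=x+.116
  for th in (4,8,13,18,24,30,36,42,48,54,60,65,70):
    a=np.deg2rad(th); q=arc(a,zc,pen=.009*abs(np.cos(a+T_))+c+.001); manip.move_linear(q,rate=.07); f,p,t=F(); fn=f-f0; print(th,np.round(fn[:2]@CX,1),np.round(fn[2],1),t)
    if th in(13,24) and np.linalg.norm(fn)<1.2: print('no force');break
  else:
    manip.move_linear(manip.state()['tool_pos']+np.r_[-.06*CX,.05],rate=.25)
P=snap('side','d4'); print(F())
E
python3 -c "
import cv2;i=cv2.imread('pics/d4.png')[80:280,180:400];cv2.imwrite('pics/d4c.png',cv2.resize(i,(660,600),interpolation=2))"
```

```text
-0.1091 0.0 1.2
-0.1061 0.2 -0.7
-0.1031 -0.2 -0.2
-0.1001 0.9 0.2
-0.0971 -0.3 -0.1
-0.0941 0.6 -0.1
-0.0911 0.4 -0.1
contact [-9.08850121e-02 -6.76325436e-05] 0.0451 48.66
(array([ 0.1,  0.2, -0.1]), array([0.4725, 0.1801, 0.045 ]), 48.71)
```

View pics/d4c.png

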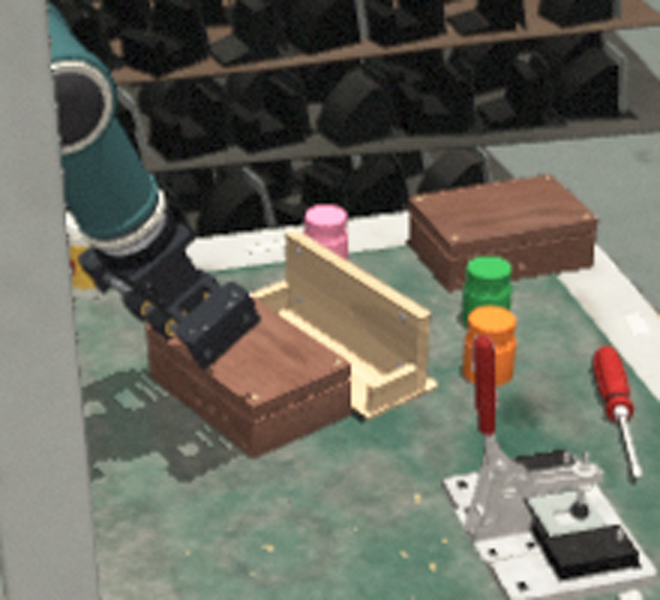

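```bash
python3 - <<'E'
from h import *
s=manip.state(); print(s['gripper_width'],s['clock'])
P=load('d4'); ax=R.from_rotvec(s['tcp_rot']).as_matrix()
L=(P-s['tool_pos'])@ax   # tool coords
im=cv2.imread('pics/d4.png').max(2)
m=(abs(L[...,1])<.06)&(abs(L[...,2])<.06)&(L[...,0]>-.12)&(L[...,0]<.03)&(P[...,2]>.065)&(im<60)
for y0 in np.arange(-.06,.06,.01):
    k=m&(L[...,1]>=y0)&(L[...,1]<y0+.01)
    if k.sum()>3: print(y0.round(3),k.sum(),'xmax',np.percentile(L[...,0][k],98).round(3),'z',np.percentile(L[...,2][k],[2,98]).round(3),'zmin world',P[...,2][k].min().round(3))
E
```

```text
0.00029865692492535127 48.7083
-0.04 16 xmax -0.106 z [-0.034  0.027] zmin world 0.125
-0.03 19 xmax -0.101 z [-0.035  0.012] zmin world 0.122
-0.02 10 xmax -0.112 z [-0.035 -0.022] zmin world 0.131
-0.01 4 xmax -0.116 z [-0.032 -0.023] zmin world 0.137
0.0 9 xmax -0.105 z [-0.035 -0.024] zmin world 0.126
0.01 13 xmax -0.106 z [-0.035 -0.024] zmin world 0.127
0.02 8 xmax -0.117 z [-0.031 -0.022] zmin world 0.139
```

```bash
python3 - <<'E'
from h import *
s=manip.state(); P=load('d4'); ax=R.from_rotvec(s['tcp_rot']).as_matrix(); L=(P-s['tool_pos'])@ax
im=cv2.imread('pics/d4.png')
for v in range(176,206,3):
    print(v,[(u,tuple((L[v,u]*1000).round().astype(int)),int(P[v,u,2]*1000),int(im[v,u].max())) for u in range(240,268,6)])
E
```

```text
176 [(240, (np.int64(-143), np.int64(-40), np.int64(-1)), 173, 38), (246, (np.int64(-134), np.int64(-46), np.int64(11)), 171, 43), (252, (np.int64(-137), np.int64(-64), np.int64(20)), 177, 68), (258, (np.int64(-137), np.int64(-79), np.int64(29)), 181, 71), (264, (np.int64(106), np.int64(160), np.int64(126)), 2, 124)]
179 [(240, (np.int64(-137), np.int64(-43), np.int64(-6)), 166, 64), (246, (np.int64(-115), np.int64(-33), np.int64(11)), 153, 34), (252, (np.int64(-137), np.int64(-72), np.int64(13)), 174, 71), (258, (np.int64(-138), np.int64(-89), np.int64(22)), 179, 73), (264, (np.int64(22), np.int64(63), np.int64(87)), 62, 157)]
182 [(240, (np.int64(-136), np.int64(-50), np.int64(-12)), 163, 42), (246, (np.int64(-136), np.int64(-65), np.int64(-3)), 167, 69), (252, (np.int64(-139), np.int64(-83), np.int64(6)), 173, 70), (258, (np.int64(-139), np.int64(-97), np.int64(15)), 177, 44), (264, (np.int64(-121), np.int64(-93), np.int64(30)), 167, 58)]
185 [(240, (np.int64(-135), np.int64(-58), np.int64(-18)), 159, 72), (246, (np.int64(-138), np.int64(-75), np.int64(-10)), 165, 70), (252, (np.i
[... 1373 characters left out ...]
4(23)), 60, 171), (264, (np.int64(1), np.int64(-13), np.int64(36)), 58, 171)]
200 [(240, (np.int64(-19), np.int64(21), np.int64(-19)), 54, 81), (246, (np.int64(-110), np.int64(-87), np.int64(-34)), 130, 38), (252, (np.int64(-15), np.int64(-6), np.int64(3)), 59, 136), (258, (np.int64(-10), np.int64(-18), np.int64(15)), 60, 172), (264, (np.int64(-4), np.int64(-27), np.int64(27)), 59, 168)]
203 [(240, (np.int64(-5), np.int64(28), np.int64(-22)), 39, 81), (246, (np.int64(-24), np.int64(-8), np.int64(-17)), 59, 80), (252, (np.int64(-21), np.int64(-21), np.int64(-6)), 61, 170), (258, (np.int64(-15), np.int64(-30), np.int64(6)), 60, 173), (264, (np.int64(-8), np.int64(-39), np.int64(19)), 59, 171)]
```

The side cloud shows bare case top where the fingers should be, 15 mm behind the TCP. The jar was also gripped by its cap (45 mm), not its 50 mm body. So the real tips end about 20 mm or more short of the reported TCP. The tilt is fixed, so that offset is constant: I'll go lower, find contact, and apply the arc as displacements from there.

```bash
python3 - <<'E'
from h import *
zc=.044
manip.move_linear(S(-.150,0,.05),rate=.2); manip.move_linear(S(-.146,0,.02),rate=.12)
f0=manip.state()['contact_force']; x=-.131
while x<-.092:
    x+=.004; manip.move_linear(S(x,0,.02),rate=.06); f,p,t=F(); fx=(f-f0)[:2]@CX
    if fx<-2.5: break
print('contact',x,fx,f[2],toS(p),p[2],t)
if fx<-2.5 and x>-.1225:
  p0=S(x,0,.02); A0=arc(0,zc)
  for th in (4,8,13,18,24,30,36,42,48,54,60,65,70):
    a=np.deg2rad(th); q=p0+arc(a,zc,pen=.003)-A0; manip.move_linear(q,rate=.08); f,p,t=F(); fn=f-f0; print(th,np.round(fn[:2]@CX,1),np.round(fn[2],1),t)
    if th in(8,18,30) and np.linalg.norm(fn)<1.2: print('no force');break
  else:
    manip.move_linear(manip.state()['tool_pos']+np.r_[-.06*CX,.05],rate=.25)
P=snap('side','d5'); print(F())
E
python3 -c "
import cv2;i=cv2.imread('pics/d5.png')[80:280,180:400];cv2.imwrite('pics/d5c.png',cv2.resize(i,(660,600),interpolation=2))"
```

```text
contact -0.10699999999999998 -12.266285452808596 8.6 [-0.1101562   0.00041316] 0.0182 51.27
4 -17.6 5.5 51.55
8 -19.0 7.2 51.81
13 -20.0 9.8 52.1
18 -21.0 15.2 52.39
24 -16.6 15.0 52.71
30 -8.7 8.8 53.02
36 -6.0 4.9 53.34
42 -4.2 6.6 53.66
48 -3.7 7.9 53.98
54 -1.9 5.2 54.29
60 -0.2 -0.6 54.6
65 -1.6 -1.0 54.88
70 -1.4 0.2 55.16
(array([-1.4,  0.2, -0.9]), array([0.515 , 0.1976, 0.1521]), 55.67)
```

View pics/d5c.png

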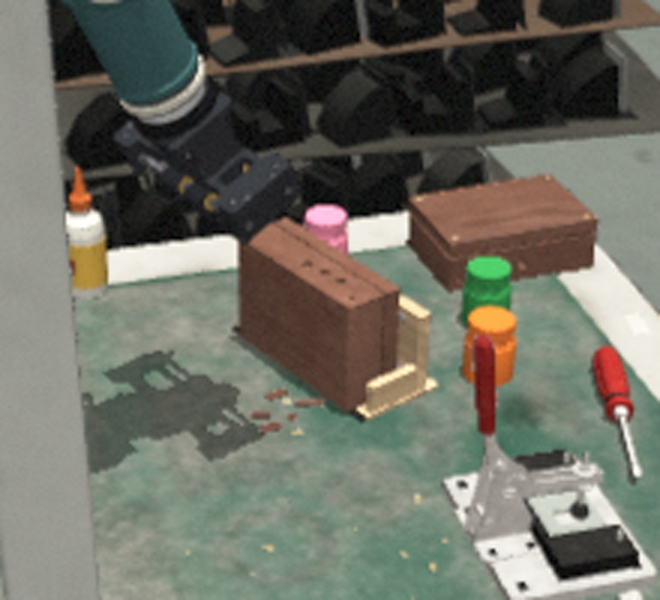

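It tipped over with steady force, and the case now stands on its long edge in the stand (crop 320,310) with its underside outward. I'll retreat and check the numbers.

```bash
python3 - <<'E'
from h import *
manip.move_linear(S(-.14,0,.26),rate=.25); manip.dwell(.2)
for n in ('side','wrist'):
    P=snap(n,n[0]+'9'); sx=((P[...,:2]-OS)@CX); sy=((P[...,:2]-OS)@CY); z=P[...,2]
    t=(z>.105)&(z<.14)&(abs(sx-.02)<.06)&(abs(sy)<.12)
    if t.sum()>50: print(n,'top',t.sum(),'z',np.median(z[t]),'x',np.percentile(sx[t],[1,99]),'y',np.percentile(sy[t],[1,99]),cv2.minAreaRect((P[t][:,:2]*1000).astype(np.float32))[1:])
    u=(z>.02)&(z<.105)&(abs(sx+.008)<.02)&(abs(sy)<.08)
    if u.sum()>50:
        A=np.c_[np.ones(u.sum()),sy[u],z[u]]; c=np.linalg.lstsq(A,sx[u],rcond=None)[0]; print('underside x at y0,z.06',c[0]+.06*c[2],'yaw slope',c[1],'lean slope',c[2],u.sum())
print(F())
E
python3 -c "
import cv2;i=cv2.imread('pics/w9.png');cv2.imwrite('pics/w9c.png',i)"
```

```text
side top 944 z 0.1219070728129934 x [-0.00896167  0.05501302] y [-0.0901505   0.08443862] ((70.0205307006836, 184.333984375), 22.81179428100586)
underside x at y0,z.06 -0.005912823152806044 yaw slope 0.00026615648276725795 lean slope -8.435276038365016e-05 836
wrist top 5310 z 0.12286840634486687 x [-0.00572946  0.05442683] y [-0.08606687  0.08513356] ((62.99705505371094, 175.3740692138672), 22.478656768798828)
underside x at y0,z.06 -0.004669028181730384 yaw slope -0.0018601608018899408 lean slope -0.0009554784218896539 5588
(array([ 0.1, -0. ,  0.1]), array([0.427 , 0.1614, 0.2584]), 56.69)
```

```bash
python3 -c "
from h import *
order.close_job(); print(F())"
```

```text
the job is handed in; nothing more can be done
the job is handed in; nothing more can be done
```

The job is handed in: the jar stands on the open bench, and the case stands on its long edge in the stand with its underside facing out. No verdict is reported. The last clock reading before the hand-in was 56.7 s, against the 72 s limit.

- **Jar:** I set it down upright at about (0.52, −0.31). A picture right after release showed it standing, with its cap at 65 mm. I didn't look at it again afterwards.
- **Case position:** I pushed it sideways to centre it, slid it flush to the fence, and tipped it over with the shut fingertips on its rear face. Depth checks put its underside about 5 mm out over the lip and its top at 0.122–0.123 m. It leans less than 0.002 rad, its yaw is within about 0.01 rad of the stand's, and it sits about 2 mm right of the cheeks' mid-line.
- **Bystanders:** The glue bottle looked undisturbed in the last side view. The sanding block was last seen in place just after I set the jar down, and the arm only worked well away from it after that.

**What failed on the way:** three tipping tries passed over the case without touching it, because the real fingertips end about 20 mm or more short of the reported TCP. The fourth try, lower and started from a measured contact, worked. It showed force on the fingers up to about 54° of tilt, after which the case fell into place. My last picture view was refused because I'd reached the 12-picture limit, so the final check is from depth data only.

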